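# Clamp a paint tin in the bench shaker

### The job

Get the paint tin ready for shaking: first lock the shaker's bridge by turning the yellow cam lock clockwise half a turn, all the way to its stop. Then wind the red clamp knob clockwise until you feel the pressure plate bite firmly on the tin, without crushing it, and let go. Leave the tin where it stands and the other things on the bench undisturbed.

Things in the scene. Friction and masses are not known exactly. Their poses are not given: they have to be found in the camera images.
- shaker: Fixed bench paint shaker. Grey base 240 (x) x 340 (y) x 50 high; aluminium posts 34 square at y = +-117; blue bridge 56 x 300 on top of them, 185 to 210 above the bench. In its middle, under the red knob, a brass bushing 32 across, top at 218; under the cam a steel flange 62 across, top at 218. Origin: centre of its underside, z up, y along the bridge.
- platform (a point): Centre of the round rubber platform (104 across), top face 56 above the bench, under the middle of the bridge; the tin stands on it. It sits on stiff rubber mounts that give 1 mm per 80 N of clamping.
- knob_grip (a point): On the vertical axis of the red clamp knob, 21 above its underside, 11 below its top. Knurled cylinder 44 across, 32 high, white line on top, over the bridge's middle. Clockwise from above it sinks with its stem 3.2 mm per rad (20 mm per turn). It starts 0.7 to 2.1 rad from its upper end and meets the tin after 2.9 to 4.3 rad more; full range 6.2. Underside stays 5 mm or more above the bushing.
- platen: Steel pressure plate 72 across, 8 thick, on the stem 112 below knob_grip; moves up and down with the knob, does not turn. Origin: centre of its lower face, which presses the tin. Knob friction 0.12 N m; once the plate bears, torque climbs steeply by 0.0032 N m per N of clamping (aim at 20 to 60 N; the tin crushes above 120 N). Left alone it keeps its place and up to 35 N.
- cam_grip (a point): On the vertical axis of the yellow cam lock, 22 above its underside, 12 below its top, 240 above the bench. Knurled cylinder 40 across, 34 high, black line on top, at the bridge's end, 117 from the knob axis towards the shaker's -y. It stays at one height.
- cam (a joint): Angle of the cam lock, rad: 0 = open, grows clockwise seen from above, 3.14 = hard stop after half a turn, fully locked (the steel strap at the bridge's end is drawn in tight, 10 mm). Starts between 0 and 0.35. Friction 0.10 N m, stays where it is left.
- tin: The paint tin to be clamped: steel, green band, 84 across and 80 high, loose, about 0.6 kg, on the platform under the plate. Origin: centre of its underside.
- spare_tin: Bystander: tin like the other with an orange band, on the bench. Origin: centre of its underside.
- jar: Bystander: glass jar with metal lid, 76 across, 110 high. Origin: underside centre.
- funnel: Bystander: blue funnel standing mouth down, 72 across, 100 high. Origin: underside centre.
- cup_stack: Bystander: stack of mixing cups, 94 across, 144 high. Origin: underside centre.
- lidded_cup: Bystander: mixing cup with domed spout lid, 100 across, 135 high. Origin: underside centre.
- opener: Bystander: black-handled screwdriver-like tin opener, 130 long, lying on the front edge of the shaker's base. Origin: its middle, underside.
- brush: Bystander: cleaning brush, 150 long, lying in the clear case at the left. Origin: its middle, underside.
- wrench: Bystander: small steel wrench, 130 long, lying in the clear case. Origin: its middle, underside.

How it is judged (in metres and radians):
On the way, in this order (a step that is already met when the one before it is completed fails the run):
1. the cam lock is turned to its stop (beyond 2.9 rad) (value of joint cam above 2.9 rad), for 0.2 s.
2. the pressure plate bears on the tin with more than 15 N (contact force between platen and tin above 15 N), for 0.3 s.
At the end, for the whole second after the job is handed in: The cam lock is beyond 2.9 rad, the pressure plate at rest bears on the tin with more than 15 N, and the tin stands upright within 12 mm of the platform's centre (value of joint cam above 2.9 rad and contact force between platen and tin above 15 N and linear speed of platen below 0.002 m/s and horizontal distance between tin and platform below 0.012 m and angle between tin's own z axis and vertical below 0.06 rad); the robot touches nothing.
It fails at once if the tin is crushed: the plate presses on it with more than 120 N (contact force between platen and tin above 120 N).
It fails at once if the tin is shifted by more than 15 mm (distance of tin from where it was at the start of the episode above 0.015 m).
It fails at once if a bystander is moved by more than 30 mm (distance of any of spare_tin, jar, funnel, cup_stack, lidded_cup, opener, brush, wrench from where it was at the start of the episode above 0.03 m).
It also fails if it takes over 72 s, if anything falls off the work surface, if the arm or the gripper's body presses on something with over 40 N, if the wrist force passes 120 N, or if a joint passes its speed limit or range.

### The arm

A 7-joint arm with a two-finger parallel gripper is mounted at the origin on the work surface. World frame = base frame: x ahead of the robot, y to its left, z up, the work surface at z = 0. Lengths are in mm, angles in rad, forces in N, time in s.
With the tool pointing down it reaches from about 425 to 875 mm from the base axis. Payload 4.7 kg.
Tool frame: the origin (TCP) lies at the very end of the fingers, on their centre line; the grasp point (between the pads) lies 19 mm behind it; z points along the fingers, y is the direction in which the jaws open and shut (so a half turn about z gives the same grasp; the last joint's range is limited). The gripper opens to 85 mm and grips with 20 to 120 N. Pads are 22 mm wide; open, the fingers measure 114 mm over their backs; the gripper's body (76 mm by 85 mm) begins 54 mm behind the grasp point. The pads swing forward as they close: fully open they stand 13 mm farther back than shut.
Start: joints at [-1.33, 0.321, -0.07, 1.45, 0.023, 1.371, -0.057], TCP at [146.185, 633.368, 231.349] pointing down, gripper open.
Joint ranges: [-2.86, 2.86], [-0.3, 2.09], [-1.38, 1.24], [0.06, 2.45], [-1.56, 4.7], [0.09, 2.05], [-2.69, 2.69]. Speed limits (rad/s): [2.57, 2.57, 3.14, 3.14, 3.14, 3.14, 3.14].

### API

Orientations are given as a 3x3 rotation matrix whose columns are the frame's x, y, z axes.
In Python, from plant import env, status, cams, models gives the robot as it stands. Calls block until the motion is done:
- env.move_ptp(position, orientation): joint-space move of the TCP to a pose.
- env.move_l(position, feed=150, attitude=None, max_force=None): straight line of the TCP; attitude=None keeps the orientation; feed is the mean speed in mm/s. With max_force (N) it stops when the force on the tool has changed by that much, and returns True; else False.
- env.movej(angles): joint-space move.
- env.set_gripper(opening): finger opening in mm; the grip force is fixed at half the most; returns when the fingers have stopped.
- env.sleep(seconds).
- env.solve_ik(position, orientation): joint angles nearest the present ones, or None.
- status.read_state(): the state.
- cams.get_image(name): name is "side" or "top" or "wrist"; returns the picture (384x512x3 uint8, red, green, blue); there is no depth.
- cams.get_calibration(name): a dict with "fx", "fy", "cx", "cy" (pixels), "extrinsics" (4x4, takes a point from world to camera coordinates); the wrist camera has in their place "hand_eye" (4x4, takes a point from camera to tool coordinates, whose origin is the TCP and whose axes are the flange's). Camera axes: x right, y up, looking along -z (the intrinsics and any distortion apply to the point x, -y, -z); pixel columns grow to the right and rows downward; lengths in mm; the calibration is good to about 2 mm. A picture is of the moment at which its call begins: read the wrist's pose just before it. get_calibration takes no time and is no camera call.
A pose or a line that the arm cannot do raises env.Unreachable and nothing moves.
- env.sign_off(): hands the job in, once; it reports no verdict.
Trained networks look in the newest picture that a camera, given by its name, has taken for a name from the list of things; names that differ only in an ending like _2 or _b are one class to them, and where a whole thing is asked for, a point or a joint stands for the part that bears it (a point fixed in the world has none). Each returns a list of dicts, best first, with "p" (0 to 1); they miss things now and then, are a little off and sometimes report something else, mostly with a low value. They report only what shows in the picture. A call takes as long as a camera call.
- models.look_for(thing, camera): "at" ([row, column] in pixels, amid what is visible of it).
- models.masks_of(thing, camera): "region" (384x512 bool, what is visible of it) and "at" ([row, column] in pixels, amid what is visible of it).
The state is a dict: "time_s": time; "joint_pos": joint angles; "joint_velocities": joint speeds; "joint_torque": joint torques, N m; "tool_pos": TCP position; "ee_rot": TCP orientation; "contact_force": force on the tool from outside, world axes, zero at the start; "torque": the same for the moment, N m; "grip_width": finger opening in mm.
Only numpy, scipy, OpenCV 4.12 (cv2) and the standard library are available. Lean on these libraries where they do the work, as an engineer would, in place of code of your own. Each camera call takes 0.05 s, during which the arm holds its last target.

## Working session

There is one attempt and no reset: what is moved stays moved. The work goes in short steps, each a Python script; the robot and the scene stay as the last script left them, time stands still between calls to the robot, and variables do not carry over. Pictures are saved under pics/ and viewed, and the job is handed in when it is done.

```bash
ls; mkdir -p pics; python3 - <<'E'
from plant import env,status,cams,models
import cv2,numpy as np
np.set_printoptions(precision=3,suppress=True)
for n in ["side","top","wrist"]:
    im=cams.get_image(n); cv2.imwrite(f"pics/{n}0.png",im[:,:,::-1])
    print(n,cams.get_calibration(n))
    for t in ["knob_grip","cam_grip","shaker","tin"]:
        print(t,[(d['p'],d['at']) for d in models.look_for(t,n)][:3])
print(status.read_state())
E
```

```text
pics
side {'fx': 356.58669166974687, 'fy': 356.58669166974687, 'cx': 251.56251968185015, 'cy': 195.87023583921018, 'extrinsics': array([[  -0.977,   -0.214,    0.001,  496.875],
       [   0.105,   -0.476,    0.873, -212.175],
       [  -0.186,    0.853,    0.488, -968.667],
       [   0.   ,    0.   ,    0.   ,    1.   ]])}
knob_grip [(0.54, [177.6, 235.8])]
cam_grip [(0.71, [167.3, 253.8])]
shaker [(0.77, [253.9, 229.9])]
tin [(0.91, [233.3, 240.0])]
top {'fx': 365.6760819113718, 'fy': 365.6760819113718, 'cx': 248.2682706376881, 'cy': 196.32183146695323, 'extrinsics': array([[    0.012,    -1.   ,    -0.02 ,    -2.07 ],
       [    0.982,     0.008,     0.186,  -545.388],
       [   -0.186,    -0.022,     0.982, -1322.585],
       [    0.   ,     0.   ,     0.   ,     1.   ]])}
knob_grip [(0.73, [184.8, 230.7]), (0.6, [186.9, 229.5])]
cam_grip [(0.64, [192.6, 269.0])]
shaker [(0.64, [200.8, 238.2]), (0.63, [192.0, 266.4])]
tin [(0.65, [203.8, 233.5]), (0.34, [200.8, 236.1])]
wrist {'fx': 314.8293930178328, 'fy': 314.8293930178328, 'cx': 257.47780044737596, 'cy': 191.20836688978466, 'hand_eye': array([[  -0.   ,    0.962,    0.273,   68.812],
       [   1.   ,    0.001,   -0.001,    0.813],
       [  -0.001,    0.273,   -0.962, -142.157],
       [   0.   ,    0.   ,    0.   ,    1.   ]])}
knob_grip []
cam_grip []
shaker []
tin []
{'time_s': 0.75, 'joint_pos': array([-1.33 ,  0.321, -0.07 ,  1.45 ,  0.023,  1.371, -0.057]), 'joint_velocities': array([-0.001, -0.   , -0.001,  0.   ,  0.002, -0.   , -0.   ]), 'joint_torque': array([  0.001, -49.329,  -0.381, -31.454,   0.013,   0.001,   0.   ]), 'tool_pos': array([146.163, 633.373, 231.404]), 'ee_rot': array([[-0.974,  0.225,  0.   ],
       [ 0.225,  0.974,  0.   ],
       [-0.   ,  0.   , -1.   ]]), 'contact_force': array([-0.05 ,  0.195, -0.066]), 'torque': array([-0.002,  0.002,  0.046]), 'grip_width': 85.17623236802666}
```

View pics/side0.png

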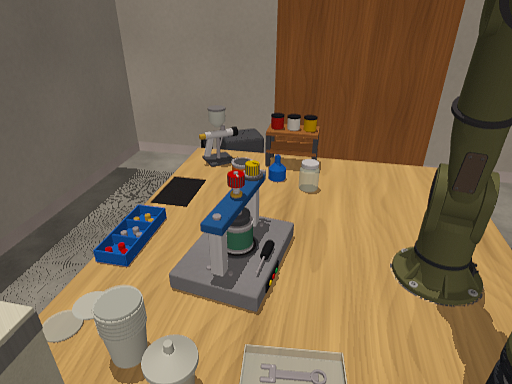

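View pics/top0.png

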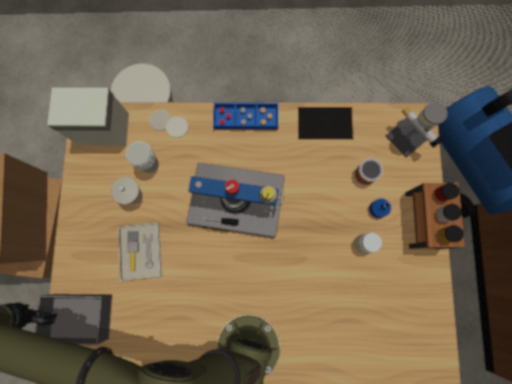

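The side view shows the shaker near mid-picture, red knob at (178,236) and yellow cam at (168,253). In the top view the knob is at (187,232) and the cam at (194,269). The area right around the bridge is free.

```bash
cat > h.py <<'E'
from plant import env,status,cams,models
import cv2,numpy as np
np.set_printoptions(precision=3,suppress=True)
def ray(n,rc,st=None):
    c=cams.get_calibration(n); r,q=rc
    d=np.array([(q-c['cx'])/c['fx'],-(r-c['cy'])/c['fy'],-1.])
    if n=='wrist':
        T=np.eye(4);T[:3,:3]=st['ee_rot'];T[:3,3]=st['tool_pos'];T=T@c['hand_eye']
    else: T=np.linalg.inv(c['extrinsics'])
    d=T[:3,:3]@d
    return T[:3,3],d/np.linalg.norm(d)
def atz(n,rc,z,st=None):
    o,d=ray(n,rc,st); return o+d*(z-o[2])/d[2]
def proj(n,p,st=None):
    c=cams.get_calibration(n)
    if n=='wrist':
        T=np.eye(4);T[:3,:3]=st['ee_rot'];T[:3,3]=st['tool_pos'];E=np.linalg.inv(T@c['hand_eye'])
    else:E=c['extrinsics']
    v=E[:3,:3]@np.asarray(p)+E[:3,3]
    return c['cy']-c['fy']*v[1]/-v[2], c['cx']+c['fx']*v[0]/-v[2]
def tri(rs):
    A=0;b=0
    for o,d in rs:
        M=np.eye(3)-np.outer(d,d);A=A+M;b=b+M@o
    p=np.linalg.solve(A,b); return p,[np.linalg.norm((np.eye(3)-np.outer(d,d))@(p-o)) for o,d in rs]
E
python3 - <<'E'
from h import *
R={}
for n in ["side","top"]:
    cams.get_image(n)
    for t in ["knob_grip","cam_grip"]:
        m=models.masks_of(t,n)
        for d in m[:2]:
            ys,xs=np.nonzero(d['region']);print(n,t,round(d['p'],2),d['at'],len(ys),ys.min(),ys.max(),xs.min(),xs.max())
        if m: R[t,n]=m[0]['at']
for t in ["knob_grip","cam_grip"]:
    print(t,tri([ray(n,R[t,n]) for n in("side","top") if (t,n) in R]))
    print(atz("top",R[t,"top"],245))
im=cams.get_image("top");cv2.imwrite("pics/t1.png",cv2.resize(im[150:250,170:300,::-1],None,fx=6,fy=6,interpolation=cv2.INTER_NEAREST))
im=cams.get_image("side");cv2.imwrite("pics/s1.png",cv2.resize(im[140:310,160:310,::-1],None,fx=3.5,fy=3.5,interpolation=cv2.INTER_CUBIC))
E
```

```text
side knob_grip 0.67 [177.3, 234.1] 268 170 186 227 244
side cam_grip 0.61 [250.8, 250.6] 50 240 254 229 255
side cam_grip 0.57 [167.0, 254.5] 210 160 176 245 259
top knob_grip 0.7 [185.9, 232.5] 171 180 194 225 239
top cam_grip 0.7 [192.3, 269.3] 173 187 200 262 276
knob_grip (array([541.451,  50.033, 258.27 ]), [np.float64(1.722243435997334), np.float64(1.722243435997516)])
[542.611  50.627 245.   ]
cam_grip (array([557.159, -81.333, -67.916]), [np.float64(27.732080755259002), np.float64(27.73208075525897)])
[522.425 -68.428 245.   ]
```

View pics/t1.png

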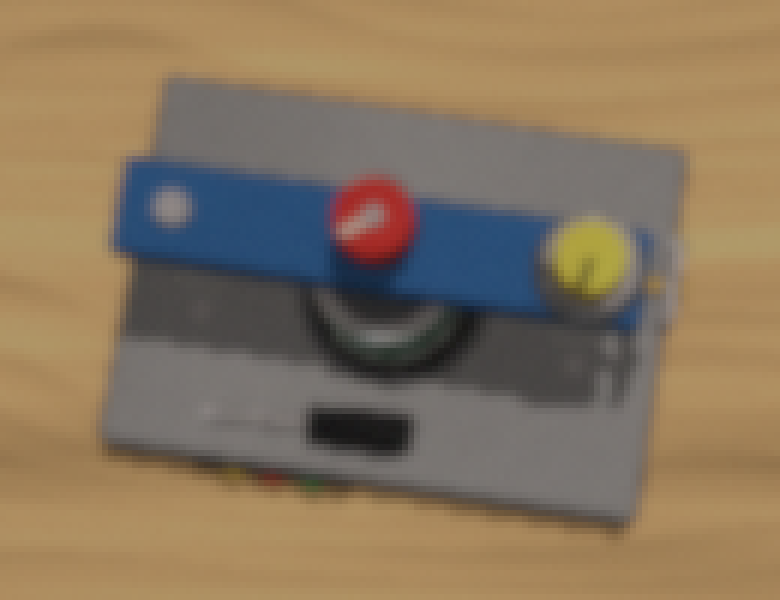

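View pics/s1.png

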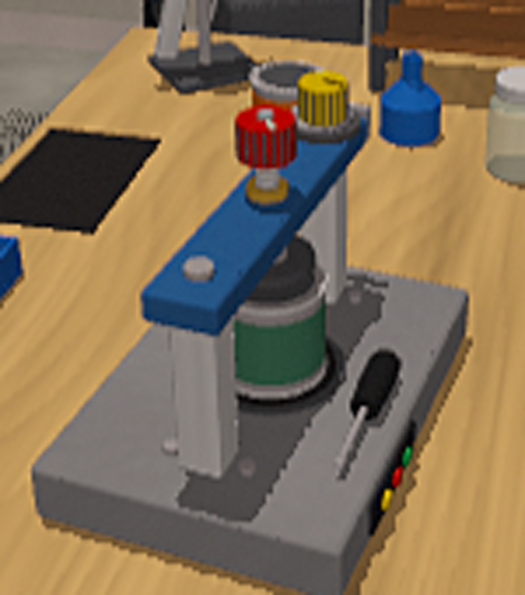

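```bash
cat >> h.py <<'E'
def Rt(yaw):  # tool down, jaw axis (y) along yaw
    y=np.array([np.cos(yaw),np.sin(yaw),0]);z=np.array([0,0,-1.]);x=np.cross(y,z)
    return np.c_[x,y,z]
E
python3 - <<'E'
from h import *
k=[atz("top",[187,232],268)+0, atz("side",[177.5,235.8],258)]
c=[atz("top",[192.8,268.3],250), atz("side",[167.2,254.2],240)]
print(k,c)
p=np.array([440,-10,380])
for yaw in np.arange(-3.1,3.2,.5):
    q=env.solve_ik(p,Rt(yaw)); print(round(yaw,2),q)
E
```

```text
[array([533.999,  50.612, 268.   ]), array([538.975,  49.199, 258.   ])] [array([519.758, -65.045, 250.   ]), array([514.616, -60.415, 240.   ])]
-3.1 None
-2.6 [ 0.988 -0.206 -0.851  1.647 -0.155  1.631 -2.462]
-2.1 [ 0.487 -0.156 -0.45   1.658 -0.068  1.625 -2.062]
-1.6 [-0.751 -0.228  0.589  1.691  0.126  1.641 -1.765]
-1.1 [-0.106 -0.16   0.059  1.674  0.009  1.627 -1.147]
-0.6 [-0.079 -0.158  0.035  1.673  0.006  1.626 -0.644]
-0.1 [-0.074 -0.158  0.031  1.673  0.005  1.626 -0.143]
0.4 [-0.067 -0.158  0.026  1.673  0.004  1.626  0.358]
0.9 [-0.062 -0.158  0.021  1.673  0.003  1.626  0.859]
1.4 [-0.059 -0.158  0.019  1.673  0.003  1.626  1.359]
1.9 [-0.062 -0.158  0.021  1.673  0.003  1.626  1.859]
2.4 [-0.902 -0.262  0.699  1.694  0.168  1.65   2.193]
2.9 [-1.011 -0.294  0.771  1.695  0.204  1.658  2.656]
```

```bash
python3 - <<'E'
from h import *
s=status.read_state()
env.move_l([146,633,360],feed=250)
env.move_ptp([528,-5,360],Rt(1.4))
st=status.read_state(); im=cams.get_image("wrist"); cv2.imwrite("pics/w1.png",im[:,:,::-1])
print(st['time_s'],st['tool_pos'],st['joint_pos'])
for t in ["knob_grip","cam_grip"]:
    for d in models.masks_of(t,"wrist")[:2]:
        ys,xs=np.nonzero(d['region']);print(t,round(d['p'],2),d['at'],len(ys),ys.min(),ys.max(),xs.min(),xs.max())
np.save("w1.npy",np.r_[st['tool_pos'],st['ee_rot'].ravel()])
E
```

```text
4.4417 [528.101  -3.796 359.915] [-0.087  0.029  0.045  1.536 -0.002  1.576  1.36 ]
knob_grip 0.61 [194.8, 330.2] 2855 162 221 299 359
cam_grip 0.81 [189.6, 193.4] 2576 159 213 163 221
cam_grip 0.31 [191.7, 327.6] 2893 162 222 299 359
```

View pics/w1.png

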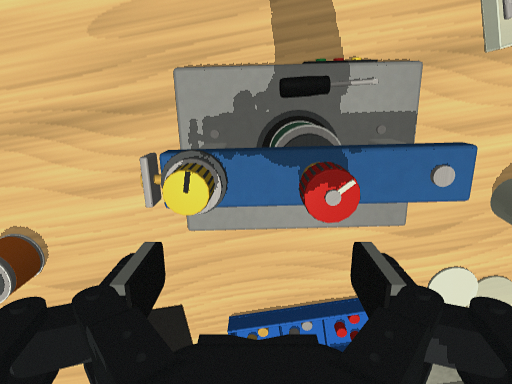

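The wrist view shows the cam top at about (190,187) with its black line, the knob top at (195,332), and the strap at (180,150). I'll fit the top discs.

```bash
python3 - <<'E'
from h import *
im=cv2.imread("pics/w1.png"); a=np.load("w1.npy"); st=dict(tool_pos=a[:3],ee_rot=a[3:].reshape(3,3))
hsv=cv2.cvtColor(im,cv2.COLOR_BGR2HSV)
print(hsv[185:225:4,345],hsv[165:215:5,180])
for n,m,D,zt in [("knob",((hsv[...,0]<8)|(hsv[...,0]>172))&(hsv[...,1]>120)&(hsv[...,2]>185),44,None),("cam",(abs(hsv[...,0].astype(int)-28)<8)&(hsv[...,1]>120)&(hsv[...,2]>200),40,252)]:
    m=m.astype(np.uint8);m[:150]=0;m[235:]=0;m[:,:155]=0;m[:,370:]=0
    m=cv2.morphologyEx(m,cv2.MORPH_OPEN,np.ones((3,3)))
    cs,_=cv2.findContours(m,0,2);c=max(cs,key=cv2.contourArea);h=cv2.convexHull(c)
    e=cv2.fitEllipse(h);print(n,e)
    (u,v),ax,_=e; o,d=ray("wrist",(v,u),st)
    fx=cams.get_calibration("wrist")['fx']
    T=np.eye(4)
    depth=fx*D/max(ax); 
    zt_=None
    for z in ([252] if n=="cam" else [264,268,272]):
        p=atz("wrist",(v,u),z,st); print(z,p)
    hp=[atz("wrist",(y,x),252 if n=="cam" else 268,st)[:2] for x,y in h[:,0]]
    print("r",cv2.minEnclosingCircle(np.array(hp,np.float32)))
    cv2.ellipse(im,e,(255,0,255),1)
cv2.imwrite("pics/w1e.png",cv2.resize(im[140:240,140:380],None,fx=3,fy=3))
E
```

```text
[[ 41  31 219]
 [ 40  25 234]
 [  1 214 204]
 [  1 211 204]
 [  1 209 203]
 [  1 211 204]
 [  1 211 203]
 [  1 211 203]
 [  1 217 203]
 [ 30  13 138]] [[ 30   3  86]
 [ 23 199 147]
 [ 28 175 227]
 [ 28 177 227]
 [ 28 177 227]
 [ 28 178 228]
 [ 28 179 227]
 [ 27 180 228]
 [ 27 180 227]
 [ 27 181 228]]
knob ((332.5282897949219, 200.56298828125), (40.5145378112793, 56.163673400878906), 75.70242309570312)
264 [544.767  54.737 264.   ]
268 [543.351  53.96  268.   ]
272 [541.934  53.183 272.   ]
r ((540.1699829101562, 53.867820739746094), 21.377639770507812)
cam ((185.04641723632812, 192.75733947753906), (44.01265335083008, 46.72859191894531), 117.45780181884766)
252 [521.682 -62.427 252.   ]
r ((522.177490234375, -62.34864807128906), 19.45467758178711)
```

View pics/w1e.png

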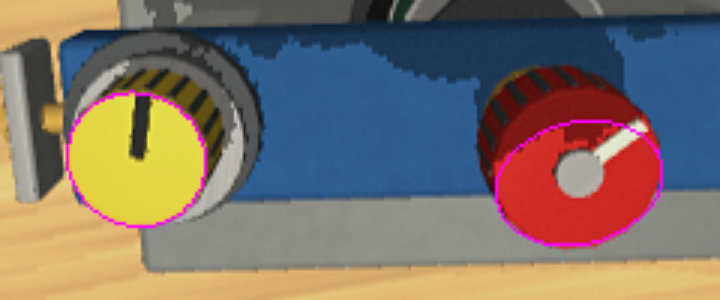

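```bash
python3 - <<'E'
from h import *
a=np.load("w1.npy"); st=dict(tool_pos=a[:3],ee_rot=a[3:].reshape(3,3))
print("strap",tri([ray("wrist",(180,150),st),ray("top",(150+278/6,170+673/6))]))
for nm,w,t,s in [("knob",(197,333),(150+221/6,170+373/6),(140+118/3.5,160+266/3.5)),("cam",(192.8,185),(150+254/6,170+592/6),(140+85/3.5,160+324/3.5))]:
    r=[ray("wrist",w,st),ray("top",t),ray("side",s)]
    print(nm,tri(r),tri(r[::2]))
    for z in (252,266,270): print(z,[x[:2] for x in (atz("wrist",w,z,st),atz("top",t,z),atz("side",s,z))])
for q7,c in [(2.45,(522,-62.4)),(2.45,(540,53.5))]:
    for yaw in np.arange(-3.2,3.2,.4):
        q=env.solve_ik([*c,300],Rt(yaw)); print(round(yaw,2),q)
E
```

```text
strap (array([ 519.659, -113.978,  185.447]), [np.float64(1.183248006468147), np.float64(1.1832480064680673)])
knob (array([536.904,  52.081, 270.662]), [np.float64(3.1425724148339556), np.float64(3.5688238730598862), np.float64(0.6930430420748354)]) (array([538.136,  53.793, 271.3  ]), [np.float64(1.1912334269639486), np.float64(1.1912334269638618)])
252 [array([545.991,  57.777]), array([538.   ,  51.173]), array([547.29 ,  15.605])]
266 [array([541.203,  55.018]), array([534.976,  50.228]), array([539.682,  43.819])]
270 [array([539.835,  54.23 ]), array([534.112,  49.958]), array([537.508,  51.881])]
cam (array([521.898, -65.41 , 246.06 ]), [np.float64(1.7807134770539543), np.float64(0.9590614382596276), np.float64(1.4823165451047728)]) (array([521.478, -63.959, 247.049]), [np.float64(1.4136436792898572), np.float64(1.4136436792898994)])
252 [array([521.711, -62.474]), array([520.891, -66.148]), array([517.64 , -52.676])]
266 [array([518.282, -58.5  ]), array([518.075, -65.663]), array([511.057, -22.1  ])]
270 [array([517.302, -57.365]), array([517.271, -65.524]), array([509.176,
[... 859 characters left out ...]
 1.053  1.641 -0.072  1.46  -2.071]
-1.6 [-0.194  0.067  0.049  1.614 -0.003  1.461 -1.745]
-1.2 [-0.187  0.067  0.041  1.614 -0.003  1.461 -1.345]
-0.8 [-0.179  0.068  0.033  1.613 -0.002  1.461 -0.946]
-0.4 [-0.171  0.068  0.025  1.613 -0.002  1.461 -0.546]
-0.0 [-0.163  0.068  0.016  1.613 -0.001  1.461 -0.147]
0.4 [-0.156  0.068  0.009  1.613 -0.001  1.461  0.253]
0.8 [-0.149  0.068  0.001  1.612 -0.     1.461  0.652]
1.2 [-0.144  0.069 -0.004  1.612  0.     1.461  1.052]
1.6 [-0.139  0.069 -0.01   1.612  0.001  1.461  1.452]
2.0 [-0.133  0.069 -0.015  1.612  0.001  1.461  1.851]
2.4 [-0.128  0.069 -0.021  1.612  0.001  1.461  2.251]
2.8 [-0.12   0.069 -0.029  1.611  0.002  1.461  2.651]
```

```bash
python3 - <<'E'
from h import *
def S(l):
    s=status.read_state();print(l,round(s['time_s'],2),s['tool_pos'],'F',s['contact_force'],'M',s['torque'],'w',round(s['grip_width'],1),'q7',round(s['joint_pos'][6],3));return s
env.move_ptp([521.8,-63.5,310],Rt(2.4)); S("above")
print(env.move_l([521.8,-63.5,223],feed=60,max_force=8)); S("down")
im=cams.get_image("wrist"); cv2.imwrite("pics/w2.png",im[:,:,::-1])
env.set_gripper(30); S("closed"); env.sleep(.3); S("closed")
im=cams.get_image("wrist"); cv2.imwrite("pics/w3.png",im[:,:,::-1])
E
```

```text
above 5.62 [521.954 -63.085 310.207] F [-0.022  0.364  0.051] M [ 0.021  0.002 -0.071] w 85.6 q7 2.472
False
down 7.22 [522.094 -63.501 223.457] F [-0.962  0.321  0.101] M [-0.012  0.066  0.042] w 85.6 q7 2.475
closed 7.78 [521.671 -63.379 223.417] F [-2.475  0.943  3.929] M [0.111 0.468 0.016] w 38.7 q7 2.475
closed 8.07 [521.676 -63.347 223.379] F [-3.266  1.19   5.891] M [ 0.193  0.698 -0.015] w 38.4 q7 2.475
```

View pics/w3.png

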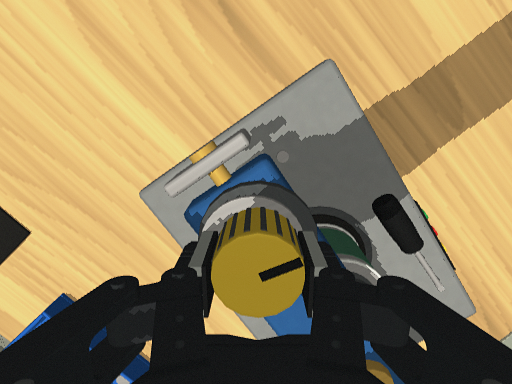

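The cam is held between the pads, black line at (268,280), with lateral forces of only a few N. Now turning clockwise (q7 decreasing) in steps.

```bash
python3 - <<'E'
from h import *
s=status.read_state();q0=np.array(s['joint_pos']);
for a in np.r_[0.2,0.5,1.0,1.5,2.0,2.4,2.7,2.85,3.0,3.1,3.2,3.25]:
    q=q0.copy();q[6]-=a;env.movej(q);s=status.read_state()
    print(round(a,2),round(s['time_s'],2),round(q0[6]-s['joint_pos'][6],3),s['contact_force'],s['torque'],s['tool_pos'],round(s['grip_width'],1))
    if abs(s['torque'][2])>0.8 or np.linalg.norm(s['contact_force'])>35: print("stop");break
im=cams.get_image("wrist"); cv2.imwrite("pics/w4.png",im[:,:,::-1])
E
```

```text
0.2 8.43 0.196 [-1.633  0.526  3.34 ] [ 0.106  0.428 -0.086] [521.704 -63.373 223.427] 38.7
0.5 8.82 0.495 [-1.555  0.91   3.336] [ 0.069  0.353 -0.081] [521.714 -63.396 223.417] 38.6
1.0 9.38 0.996 [-2.007  0.357  2.979] [-0.002  0.333  0.011] [521.726 -63.483 223.43 ] 38.6
1.5 9.93 1.496 [-0.925 -1.038  2.488] [-0.014  0.302 -0.007] [521.686 -63.585 223.412] 38.0
2.0 10.47 1.996 [-1.193 -0.269  2.921] [-0.211  0.36  -0.055] [521.649 -63.639 223.426] 38.5
2.4 10.94 2.396 [-2.031 -2.343  3.339] [-0.278  0.49  -0.083] [521.566 -63.652 223.401] 38.6
2.7 11.33 2.695 [-3.147 -1.752  4.069] [-0.366  0.55  -0.089] [521.526 -63.635 223.428] 38.8
2.85 11.6 2.844 [-2.776 -1.431  4.092] [-0.454  0.632 -0.082] [521.51  -63.63  223.418] 38.4
3.0 11.87 2.994 [-0.278  2.546  3.188] [ 0.241 -0.019 -0.11 ] [522.255 -62.496 223.462] 38.3
3.1 12.12 3.094 [2.776 2.122 1.532] [ 0.426 -0.495 -0.095] [522.537 -62.316 223.442] 38.4
3.2 12.37 3.194 [ 4.527  2.906 -0.873] [ 0.589 -1.078  0.13 ] [522.924 -62.123 223.485] 38.4
3.25 12.62 3.246 [3.388 2.866 0.004] [ 0.467 -0.744 -0.014] [522.153 -62.958 223.473] 38.4
```

View pics/w4.png

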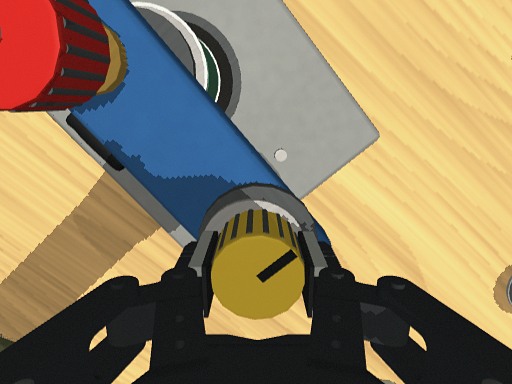

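```bash
python3 - <<'E'
from h import *
env.set_gripper(85)
s=status.read_state();p=s['tool_pos'];env.move_l([p[0],p[1],330],feed=150)
env.move_ptp([528,-5,360],Rt(1.4))
st=status.read_state(); im=cams.get_image("wrist"); cv2.imwrite("pics/w5.png",im[:,:,::-1])
np.save("w5.npy",np.r_[st['tool_pos'],st['ee_rot'].ravel()])
print(st['time_s'],st['contact_force'],st['torque'])
a=cv2.imread("pics/w1.png")[140:240,140:380];b=im[140:240,140:380,::-1]
cv2.imwrite("pics/cmp.png",cv2.resize(np.vstack([a,b]),None,fx=3,fy=3))
E
```

```text
15.9 [ 0.761 -0.243 -0.465] [-0.01   0.023  0.029]
```

View pics/cmp.png

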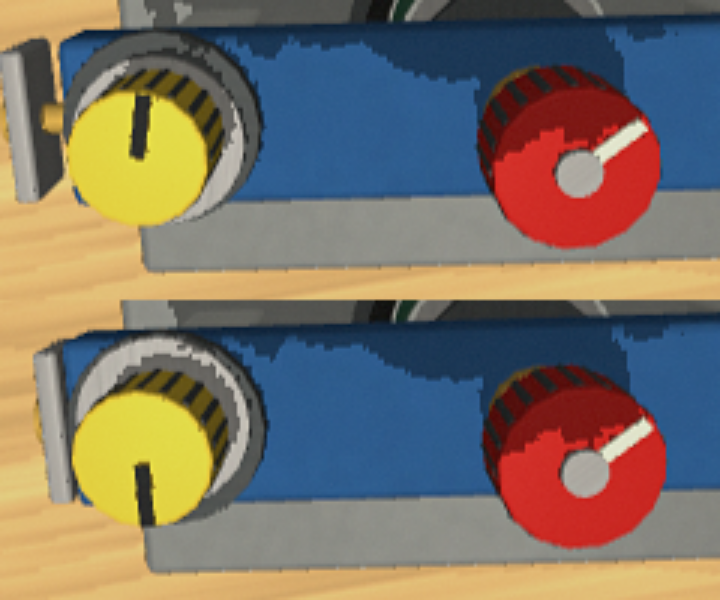

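The cam's black line swept 170.5° clockwise (2.98 rad). The strap is now drawn tight against the bridge end at (55,425) in the crop, and the gripper slipped about 0.27 rad past it, so the cam is at its stop. Next, the knob.

```bash
cat >> h.py <<'E'
def rd(n=6,dt=0.02):
    F=[];M=[];J=[]
    for i in range(n):
        s=status.read_state();F.append(s['contact_force']);M.append(s['torque']);J.append(s['joint_torque'][6]);env.sleep(dt)
    return s,np.mean(F,0),np.mean(M,0),np.std(M,0)[2],np.mean(J)
def S(l,n=6):
    s,F,M,sd,J=rd(n)
    print(l,'t',round(s['time_s'],2),s['tool_pos'],'F',F,'M',M,'sd',round(sd,3),'J7',round(J,3),'w',round(s['grip_width'],1),'q7',round(s['joint_pos'][6],3)); return s,F,M,J
E
python3 - <<'E'
from h import *
c=[539,53]
env.move_ptp([*c,320],Rt(2.7)); S("above",10)
print(env.move_l([*c,242],feed=70,max_force=8)); s,*_=S("down",10)
qa=env.solve_ik([*c,242],Rt(2.7));qb=env.solve_ik([*c,226],Rt(2.7));print(qa,qb,s['joint_pos'])
np.save("qab.npy",np.array([qa,qb]))
env.set_gripper(30); S("closed",10)
im=cams.get_image("wrist"); cv2.imwrite("pics/k1.png",im[:,:,::-1])
E
```

```text
above t 17.2 [539.132  52.615 320.244] F [-0.316 -0.16  -0.003] M [ 0.003 -0.005 -0.003] sd 0.021 J7 -0.002 w 85.3 q7 2.549
False
down t 18.63 [539.253  53.04  242.47 ] F [-0.13  -0.068  0.16 ] M [-0.003  0.02   0.013] sd 0.024 J7 -0.0 w 84.9 q7 2.548
[-0.085  0.089 -0.066  1.705  0.006  1.348  2.548] [-0.085  0.097 -0.067  1.728  0.007  1.316  2.547] [-0.085  0.089 -0.066  1.704  0.006  1.348  2.548]
closed t 19.27 [538.772  53.2   242.386] F [-2.768  0.363  3.722] M [ 0.057  0.563 -0.027] sd 0.026 J7 0.023 w 42.6 q7 2.548
```

View pics/k1.png

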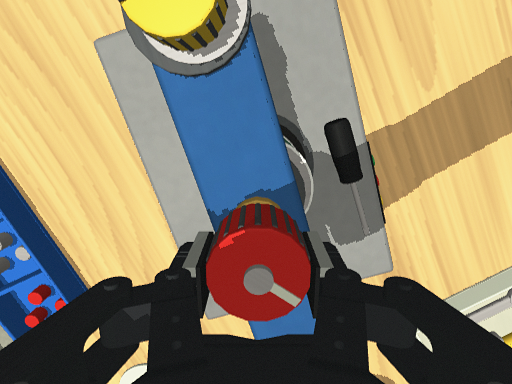

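The knob is centred between the pads, its white line running from (260,280) to (298,302). Turning it now, descending with the thread.

```bash
cat >> h.py <<'E'
def goth(th,z0=242.0):
    qa,qb=np.load("qab.npy"); f=3.2*th/16
    q=qa+(qb-qa)*f; q[6]-=th; env.movej(q)
E
python3 - <<'E'
from h import *
for th in [.3,.8,1.3,1.8,2.2,2.5,2.7]:
    goth(th); s,F,M,J=S(th,4)
    if np.linalg.norm(F)>30 or abs(M[2])>.3: print("stop");break
im=cams.get_image("wrist"); cv2.imwrite("pics/k2.png",im[:,:,::-1])
E
```

```text
0.3 t 19.78 [538.992  53.013 241.386] F [-3.333  0.225  4.878] M [ 0.044  0.664 -0.183] sd 0.029 J7 0.086 w 42.3 q7 2.249
0.8 t 20.4 [539.253  52.627 239.798] F [-2.584 -0.413  5.264] M [-0.125  0.518 -0.159] sd 0.041 J7 0.126 w 42.5 q7 1.749
1.3 t 21.02 [539.24   52.226 238.197] F [-2.722 -1.174  5.611] M [-0.304  0.601 -0.137] sd 0.034 J7 0.125 w 42.2 q7 1.249
1.8 t 21.63 [539.053  51.791 236.61 ] F [-3.295 -1.47   6.008] M [-0.47   0.762 -0.159] sd 0.02 J7 0.124 w 42.4 q7 0.749
2.2 t 22.17 [538.775  51.57  235.311] F [-4.101 -2.333  6.813] M [-0.507  0.962 -0.146] sd 0.013 J7 0.116 w 42.5 q7 0.349
2.5 t 22.62 [538.511  51.5   234.33 ] F [-4.617 -2.05   6.682] M [-0.494  1.113 -0.148] sd 0.014 J7 0.105 w 42.5 q7 0.049
2.7 t 23.0 [538.37   51.54  233.695] F [-5.61  -2.659  6.954] M [-0.462  1.215 -0.113] sd 0.027 J7 0.084 w 42.5 q7 -0.151
```

View pics/k2.png

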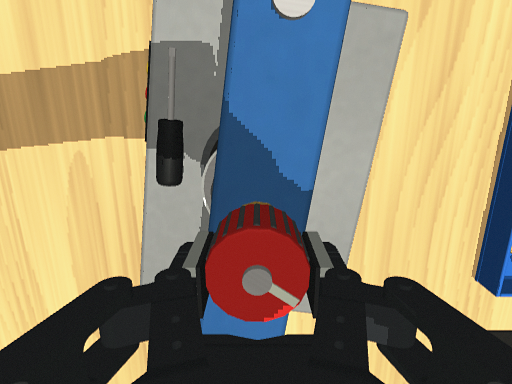

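No slip, and J7 reads the 0.12 N·m friction cleanly. Continuing in fine steps.

```bash
python3 - <<'E'
from h import *
hist=[]
th=2.7
while th<4.6:
    th+=0.06
    goth(th); s,F,M,sd,J=rd(3,.015); hist.append(J)
    print(round(th,2),round(s['time_s'],2),'J',round(J,3),'Mz',round(M[2],3),'F',F,'q7e',round(s['joint_pos'][6],3))
    if J>0.175 or abs(M[2])>.25 or np.linalg.norm(F)>30: print("stop");break
    if s['time_s']>45: break
np.save("th.npy",th)
E
```

```text
2.76 23.35 J 0.105 Mz -0.175 F [-4.744 -2.533  6.903] q7e -0.211
2.82 23.65 J 0.105 Mz -0.174 F [-5.676 -2.619  6.78 ] q7e -0.271
2.88 23.95 J 0.105 Mz -0.154 F [-5.446 -2.657  7.638] q7e -0.331
2.94 24.25 J 0.106 Mz -0.133 F [-5.914 -2.065  7.108] q7e -0.391
3.0 24.55 J 0.106 Mz -0.151 F [-6.119 -2.069  7.789] q7e -0.451
3.06 24.85 J 0.106 Mz -0.139 F [-6.499 -2.084  7.024] q7e -0.511
3.12 25.15 J 0.107 Mz -0.155 F [-6.366 -2.547  7.748] q7e -0.571
3.18 25.45 J 0.107 Mz -0.163 F [-6.698 -2.467  7.984] q7e -0.631
3.24 25.75 J 0.108 Mz -0.144 F [-6.312 -2.203  7.547] q7e -0.691
3.3 26.05 J 0.108 Mz -0.156 F [-6.543 -2.439  7.199] q7e -0.751
3.36 26.35 J 0.108 Mz -0.139 F [-6.649 -2.408  7.862] q7e -0.811
3.42 26.65 J 0.109 Mz -0.164 F [-6.871 -2.288  8.144] q7e -0.871
3.48 26.95 J 0.109 Mz -0.139 F [-7.201 -1.902  8.092] q7e -0.931
3.54 27.25 J 0.109 Mz -0.172 F [-7.176 -1.672  7.576] q7e -0.991
3.6 27.55 J 0.11 Mz -0.156 F [-7.584 -2.211  7.252] q7e -1.051
3.66 27.85 J 0.11 Mz -0.147 F [-7.118 -1.693  8.192] q7e -1.111
3.72 28.15 J 0.111 Mz -0.141 F [-7.25  -1.373  7.675] q7e -1.171

[... 268 characters left out ...]
 J 0.113 Mz -0.142 F [-7.389 -1.761  7.954] q7e -1.471
4.08 29.95 J 0.113 Mz -0.157 F [-7.937 -1.31   8.488] q7e -1.531
4.14 30.25 J 0.086 Mz -0.126 F [-7.448 -1.737  8.396] q7e -1.591
4.2 30.55 J 0.054 Mz -0.11 F [-7.958 -1.542  8.433] q7e -1.651
4.26 30.85 J 0.018 Mz -0.046 F [-8.255 -1.373  8.946] q7e -1.711
4.32 31.15 J -0.019 Mz -0.013 F [-8.306 -1.322  9.362] q7e -1.771
4.38 31.45 J -0.058 Mz 0.019 F [-8.414 -1.857  9.19 ] q7e -1.831
4.44 31.75 J -0.097 Mz 0.035 F [-8.742 -0.905  9.122] q7e -1.891
4.5 32.05 J -0.136 Mz 0.06 F [-8.817 -0.848  9.032] q7e -1.951
4.56 32.35 J -0.175 Mz 0.14 F [-8.831 -1.099  9.112] q7e -2.011
4.62 32.65 J -0.214 Mz 0.149 F [-8.682 -1.106  8.805] q7e -2.071
```

The torque changed slope at 4.10 rad. At rest the friction reading is reversed by a small back-swing of the servo, so my stop sign was wrong. The change of 0.327 N·m means about 100 N of clamping, too close to the 120 N limit, so I'm backing off to about 32 N.

```bash
python3 - <<'E'
from h import *
for th in [4.58,4.54,4.5,4.46,4.42,4.38,4.35,4.32,4.30,4.28]:
    goth(th); s,F,M,sd,J=rd(3,.015)
    print(round(th,2),round(s['time_s'],2),'J',round(J,3),'Mz',round(M[2],3),'F',F,'q7e',round(s['joint_pos'][6],3))
im=cams.get_image("wrist"); cv2.imwrite("pics/k3.png",im[:,:,::-1])
im=cams.get_image("side");cv2.imwrite("pics/s2.png",cv2.resize(im[140:310,160:310,::-1],None,fx=3.5,fy=3.5,interpolation=cv2.INTER_CUBIC))
E
```

```text
4.58 32.95 J -0.354 Mz 0.376 F [-8.788 -1.666  8.896] q7e -2.03
4.54 33.25 J -0.328 Mz 0.351 F [-9.203 -1.592  9.822] q7e -1.99
4.5 33.55 J -0.302 Mz 0.338 F [-8.661 -1.031  8.697] q7e -1.95
4.46 33.85 J -0.276 Mz 0.275 F [-8.519 -1.265  9.311] q7e -1.91
4.42 34.15 J -0.25 Mz 0.295 F [-9.049 -0.779  8.584] q7e -1.87
4.38 34.45 J -0.224 Mz 0.259 F [-8.503 -1.315  8.776] q7e -1.83
4.35 34.75 J -0.213 Mz 0.227 F [-8.964 -0.986  9.19 ] q7e -1.8
4.32 35.05 J -0.194 Mz 0.211 F [-8.546 -1.599  9.158] q7e -1.77
4.3 35.35 J -0.19 Mz 0.159 F [-8.553 -1.72   8.718] q7e -1.75
4.28 35.65 J -0.178 Mz 0.208 F [-7.983 -1.634  8.509] q7e -1.731
```

View pics/k3.png

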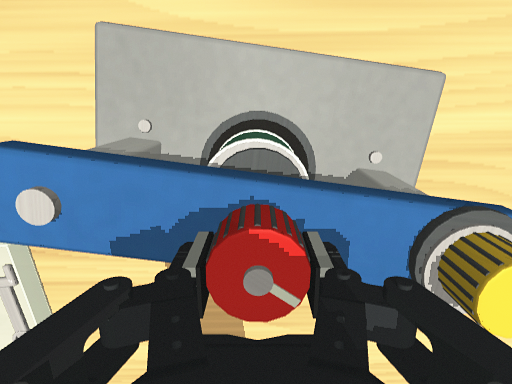

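View pics/s2.png

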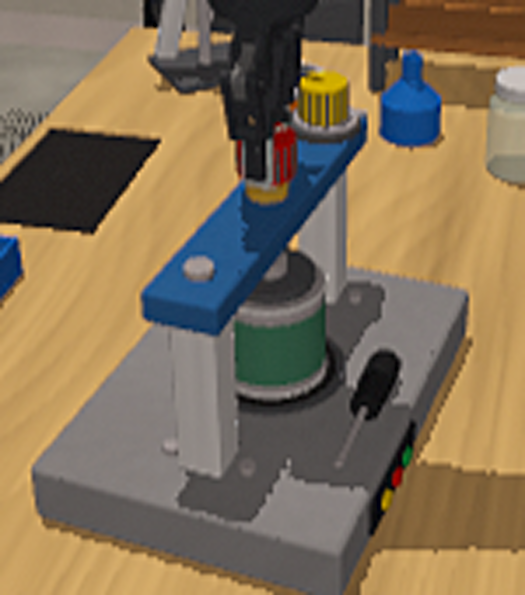

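The signs are now consistent. With the wind-up of the pads counted, the backward branch leaves F = (0.178−0.113)/0.0032 ≈ 20 N. I'll nudge forward to about 30–35 N for margin.

```bash
python3 - <<'E'
from h import *
for th in [4.20,4.24,4.29]:
    if th==4.20: pass
    goth(th); s,F,M,sd,J=rd(4,.015)
    print(round(th,2),round(s['time_s'],2),'J',round(J,3),'Mz',round(M[2],3),'F',F,'Fclamp fwd',(0.113-J)/.0032,'back',(-J-.113)/.0032)
E
```

```text
4.2 36.07 J -0.091 Mz 0.142 F [-8.318 -1.739  8.993] Fclamp fwd 63.69659191099344 back -6.928408089006553
4.24 36.38 J 0.052 Mz -0.095 F [-8.542 -1.062  9.039] Fclamp fwd 19.135727557877544 back -51.48927244212245
4.29 36.7 J 0.014 Mz -0.067 F [-8.479 -1.345  8.839] Fclamp fwd 30.92694385562936 back -39.69805614437063
```

The clamp estimate is now about 31 N and the gripper torque is about zero, so letting go should not move the knob. Releasing.

```bash
python3 - <<'E'
from h import *
env.set_gripper(85)
im=cams.get_image("wrist"); cv2.imwrite("pics/k4.png",im[:,:,::-1])
s=status.read_state();p=s['tool_pos'];env.move_l([p[0],p[1],340],feed=120)
q=np.array(status.read_state()['joint_pos']);q[6]=1.36;env.movej(q)
env.move_ptp([528,-5,360],Rt(1.4));env.sleep(.3)
st=status.read_state(); im=cams.get_image("wrist"); cv2.imwrite("pics/w6.png",im[:,:,::-1])
print(st['time_s'],st['contact_force'],st['torque'],st['grip_width'])
b=im[140:240,140:380,::-1]
a=cv2.imread("pics/k3.png")[200:340,180:340];c=cv2.imread("pics/k4.png")[200:340,180:340]
cv2.imwrite("pics/w6c.png",np.vstack([cv2.resize(b,(720,300)),cv2.resize(np.hstack([a,c]),(720,300))]))
im=cams.get_image("side");cv2.imwrite("pics/s3.png",cv2.resize(im[140:310,160:310,::-1],None,fx=3.5,fy=3.5,interpolation=cv2.INTER_CUBIC))
E
```

```text
41.6167 [-0.096 -0.304 -1.28 ] [-0.014  0.011  0.   ] 84.81968148166378
```

View pics/w6c.png

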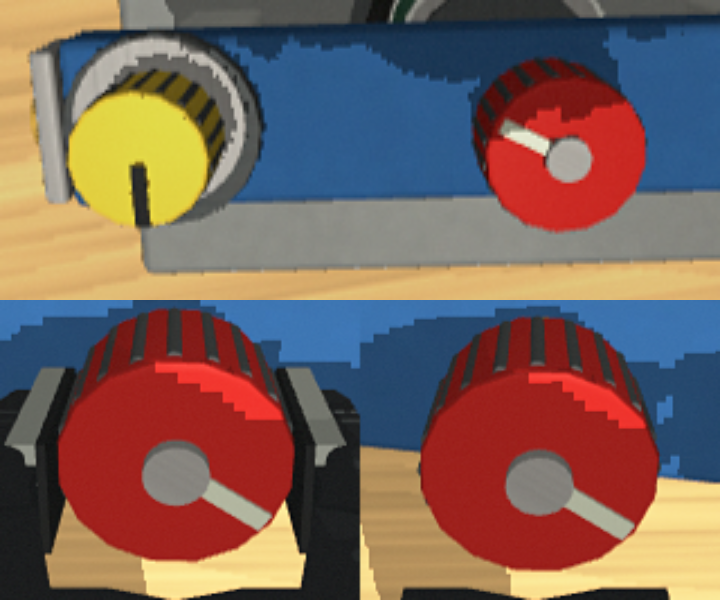

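View pics/s3.png

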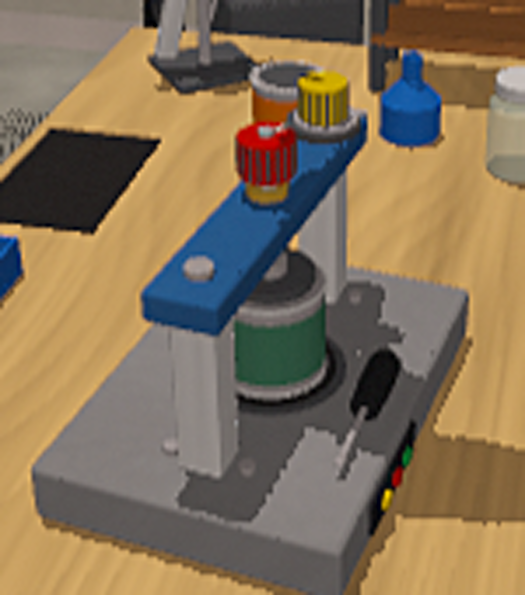

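The knob did not move on release: its line in the tool view is unchanged at about (600,520). The tin stands upright in place with the plate on its lid, and nothing else has moved. Handing in.

```bash
python3 - <<'E'
from h import *
print(env.sign_off(), status.read_state()['time_s'])
E
```

```text
the job is handed in; nothing more can be done
the job is handed in; nothing more can be done
```

I locked the bridge, clamped the tin and handed the job in after about 42 s. By my estimate the plate now bears on the tin with about 31 N, inside your 20–60 N aim.

- **Cam lock:** its line turned 170° (2.98 rad) clockwise. The strap is drawn tight against the bridge end, and the gripper slipped as I turned on past the stop.
- **Clamp knob:** I wound it 4.29 rad clockwise. The plate started to bear at about 4.10 rad.
- **What went wrong:** I read the sign of the wrist torque wrongly at first and wound on to about 100 N by estimate, under the 120 N crush limit. I then backed the knob off and came up again to the final setting.
- **Last checks:** the knob's line did not move when I let go. In the side picture the tin stands upright where it was and the things in view around it look unmoved. The gripper is open and clear, with no contact force.
- **What is uncertain:** both clamping figures come from torque readings, as there is no direct force reading. The knob angle read from the last picture is 4.22 rad against 4.29 commanded. I put the difference down to wind-up in the gripper pads; it also fits about 31 N.

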